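# Change the blown fuses on a drive test bench

## Task

Some blown fuses sit in the clips of the black fuse block. Switch the isolator off before you touch any fuse, pull every blown fuse out of the clips and put it in the blue scrap bin, then snap the three new fuses from the bench fully home, one in each pair of clips, and only then switch the isolator back on. Leave the meter and the screwdriver where they lie.

Things in the scene. Friction and masses are not known exactly. Their poses are not given: they have to be found in the camera images.
- handle (a joint): the isolator's rotary handle, vertical axis. 0 = off (bar along the isolator's x axis, pointed end at the white dot), 1.571 = on (a quarter turn clockwise seen from above, pointed end along the isolator's -y, at the short white mark). Stops at both ends; an over-centre spring (0.12 N m at the ends, none half-way) throws it to the nearer end when let go
- handle_grip (a point): point on the handle's turning axis, 68.5 mm above the bench, at the height to grip. The black handle is an upright bar 14 mm thick, 80 to 95 mm long, top 83.5 mm and lower edge 49.5 mm above the bench. This point's x axis runs along the bar to the pointed end and turns with it
- isolator: fixed grey switch box 110 x 110 x 40 mm that carries the handle; origin at the centre of its underside, on the bench, below the handle's axis
- block: fixed fuse block: black base 160 (its x) x 240 (its y) x 12 mm with three pairs of copper spring clips 85 mm apart along its y; origin at the centre of its underside, on the bench. A pair holds one fuse along the block's x, a clip at each end: an upright leaf 30 mm wide, about 60 mm high, with a rounded nose (radius 5 mm, 51.5 mm above the bench) that points at the fuse
- seat1 (a point): centre of a fully seated fuse in clip pair 1, 39 mm above the bench; axes as the block's. Pressed straight down (about 10 N), the fuse's tapered ends push both clips about 7 mm outward until they snap over the tapers; pulling straight up takes about the same. To enter, the fuse must be within 4 mm of the pair's middle lengthwise
- seat2 (a point): centre of a fully seated fuse in clip pair 2, 39 mm above the bench; axes as the block's. The fuse's belly rests on a raised seat 24 mm wide, 50 mm long, top 22 mm above the bench; beside the seat fingers have free room down to the 12 mm base
- seat3 (a point): centre of a fully seated fuse in clip pair 3, 39 mm above the bench; axes as the block's. An empty pair stands about 7 mm closer at each end than a fuse's 110 mm length needs, so a fuse only laid on top rests about 25 mm too high
- new1: new cartridge fuse: square white ceramic body 34 x 34 x 70 mm, a round steel cap (diameter 32, 20 mm long) on each end, 110 mm long in all, 0.22 kg; each cap's last 8 mm taper to diameter 10. Origin at its very middle, x axis lengthwise; ends and sides alike. At the start it lies loose on the bench (origin 17 mm above it), right of the block
- new2: new cartridge fuse: square white ceramic body 34 x 34 x 70 mm, a round steel cap (diameter 32, 20 mm long) on each end, 110 mm long in all, 0.22 kg; each cap's last 8 mm taper to diameter 10. Origin at its very middle, x axis lengthwise; ends and sides alike. At the start it lies loose on the bench (origin 17 mm above it), right of the block
- new3: new cartridge fuse: square white ceramic body 34 x 34 x 70 mm, a round steel cap (diameter 32, 20 mm long) on each end, 110 mm long in all, 0.22 kg; each cap's last 8 mm taper to diameter 10. Origin at its very middle, x axis lengthwise; ends and sides alike. At the start it lies loose on the bench (origin 17 mm above it), right of the block
- old1: blown cartridge fuse: square white ceramic body 34 x 34 x 70 mm, a round steel cap (diameter 32, 20 mm long) on each end, 110 mm long in all, 0.22 kg; each cap's last 8 mm taper to diameter 10. Origin at its very middle, x axis lengthwise; ends and sides alike. At the start it sits in clip pair 1 of the block; one or two of the three blown fuses are present
- old2: blown cartridge fuse: square white ceramic body 34 x 34 x 70 mm, a round steel cap (diameter 32, 20 mm long) on each end, 110 mm long in all, 0.22 kg; each cap's last 8 mm taper to diameter 10. Origin at its very middle, x axis lengthwise; ends and sides alike. At the start it sits in clip pair 2 of the block; one or two of the three blown fuses are present
- old3: blown cartridge fuse: square white ceramic body 34 x 34 x 70 mm, a round steel cap (diameter 32, 20 mm long) on each end, 110 mm long in all, 0.22 kg; each cap's last 8 mm taper to diameter 10. Origin at its very middle, x axis lengthwise; ends and sides alike. At the start it sits in clip pair 3 of the block; one or two of the three blown fuses are present
- bin: fixed open blue scrap bin 160 (x) x 170 (y) x 50 mm, wall and floor 4 mm; origin at the centre of its underside on the bench. It is empty at the start
- meter: bystander: black hand-held meter 85 x 180 x 45 mm lying loose on the bench beyond the work, left of a fixed drive housing on white foam (160 x 240 mm, 125 mm high, centred about 0.86 m straight ahead of the robot); origin at the centre of its underside
- driver: bystander: screwdriver lying loose on the bench between the robot and the block, about 200 mm long
Mind the look-alikes: they are no part of the job. What is shaped like the new2 but pink or purple is not meant.

How it is judged (in metres and radians):
On the way, in this order (a step that is already met when the one before it is completed fails the run):
1. the isolator is switched off (handle within 0.15 rad of its off stop) (value of joint handle below 0.15 rad), for 0.2 s.
2. with the isolator off, all blown fuses are in the bin and each new fuse is snapped home in a pair of clips (value of joint handle below 0.15 rad and ((distance between new1 and seat1 below 0.008 m and angle between the x axis of new1 and the x axis of block, either way round below 0.09 rad) or (distance between new1 and seat2 below 0.008 m and angle between the x axis of new1 and the x axis of block, either way round below 0.09 rad) or (distance between new1 and seat3 below 0.008 m and angle between the x axis of new1 and the x axis of block, either way round below 0.09 rad)) and ((distance between new2 and seat1 below 0.008 m and angle between the x axis of new2 and the x axis of block, either way round below 0.09 rad) or (distance between new2 and seat2 below 0.008 m and angle between the x axis of new2 and the x axis of block, either way round below 0.09 rad) or (distance between new2 and seat3 below 0.008 m and angle between the x axis of new2 and the x axis of block, either way round below 0.09 rad)) and ((distance between new3 and seat1 below 0.008 m and angle between the x axis of new3 and the x axis of block, either way round below 0.09 rad) or (distance between new3 and seat2 below 0.008 m and angle between the x axis of new3 and the x axis of block, either way round below 0.09 rad) or (distance between new3 and seat3 below 0.008 m and angle between the x axis of new3 and the x axis of block, either way round below 0.09 rad)) and x of old1 in the frame of bin between -0.076 and 0.076 m and y of old1 in the frame of bin between -0.081 and 0.081 m and z of old1 in the frame of bin between 0 and 0.075 m and x of old2 in the frame of bin between -0.076 and 0.076 m and y of old2 in the frame of bin between -0.081 and 0.081 m and z of old2 in the frame of bin between 0 and 0.075 m and x of old3 in the frame of bin between -0.076 and 0.076 m and y of old3 in the frame of bin between -0.081 and 0.081 m and z of old3 in the frame of bin between 0 and 0.075 m), for 0.2 s.
3. the isolator is switched on again (value of joint handle above 1.42 rad), for 0.2 s.
At the end, for the whole second after the job is handed in: Handle within 0.15 rad of its on stop; each new fuse in a pair of clips (centre within 8 mm of the seat point, within 0.09 rad of the block's x axis); every blown fuse inside the scrap bin (centre within its walls, under 75 mm high); all fuses at rest (value of joint handle above 1.42 rad and ((distance between new1 and seat1 below 0.008 m and angle between the x axis of new1 and the x axis of block, either way round below 0.09 rad) or (distance between new1 and seat2 below 0.008 m and angle between the x axis of new1 and the x axis of block, either way round below 0.09 rad) or (distance between new1 and seat3 below 0.008 m and angle between the x axis of new1 and the x axis of block, either way round below 0.09 rad)) and ((distance between new2 and seat1 below 0.008 m and angle between the x axis of new2 and the x axis of block, either way round below 0.09 rad) or (distance between new2 and seat2 below 0.008 m and angle between the x axis of new2 and the x axis of block, either way round below 0.09 rad) or (distance between new2 and seat3 below 0.008 m and angle between the x axis of new2 and the x axis of block, either way round below 0.09 rad)) and ((distance between new3 and seat1 below 0.008 m and angle between the x axis of new3 and the x axis of block, either way round below 0.09 rad) or (distance between new3 and seat2 below 0.008 m and angle between the x axis of new3 and the x axis of block, either way round below 0.09 rad) or (distance between new3 and seat3 below 0.008 m and angle between the x axis of new3 and the x axis of block, either way round below 0.09 rad)) and x of old1 in the frame of bin between -0.076 and 0.076 m and y of old1 in the frame of bin between -0.081 and 0.081 m and z of old1 in the frame of bin between 0 and 0.075 m and x of old2 in the frame of bin between -0.076 and 0.076 m and y of old2 in the frame of bin between -0.081 and 0.081 m and z of old2 in the frame of bin between 0 and 0.075 m and x of old3 in the frame of bin between -0.076 and 0.076 m and y of old3 in the frame of bin between -0.081 and 0.081 m and z of old3 in the frame of bin between 0 and 0.075 m and linear speed of each of new1, new2, new3, old1, old2, old3 below 0.02 m/s); the robot touches nothing.
It fails at once if the fingers handle a fuse while the isolator is not off (value of joint handle above 0.5 rad and (contact force between the fingers and new1 above 1 N or contact force between the fingers and new2 above 1 N or contact force between the fingers and new3 above 1 N or contact force between the fingers and old1 above 1 N or contact force between the fingers and old2 above 1 N or contact force between the fingers and old3 above 1 N)).
It fails at once if a bystander (meter, screwdriver) is moved more than 3 cm (distance of any of meter, driver from where it was at the start of the episode above 0.03 m).
Of old1, old2, old3 only 1 to 2 are there at a start; the rules pass over those that are not, and their reading is None.
At some moment in a run one of new1, new2, new3 may be knocked a few centimetres aside while the robot is not near it.
Once in a run the grip may slacken for a moment while it holds something.
It also fails if it takes over 210 s, if anything falls off the work surface, if the arm or the gripper's body presses on something with over 40 N, if the wrist force passes 120 N, or if a joint passes its speed limit or range.

## Robot

A 7-joint arm with a two-finger parallel gripper is mounted at the origin on the work surface. World frame = base frame: x ahead of the robot, y to its left, z up, the work surface at z = 0. Lengths are in m, angles in degrees, forces in N, time in s.
With the tool pointing down it reaches from about 0.35 to 0.9 m from the base axis. Payload 7.2 kg.
Tool frame: the origin (TCP) lies on the front face of the gripper's body, between the roots of the fingers; the fingertips stand 73 mm ahead of it and the grasp point (between the pads) lies 54 mm ahead of it; z points along the fingers, y is the line along which they close (so a half turn about z gives the same grasp; the last joint's range is limited). The gripper opens to 85 mm and grips with 20 to 120 N. Pads are 22 mm wide; open, the fingers measure 114 mm over their backs; the gripper's body (76 mm by 85 mm) begins 54 mm behind the grasp point. The pads swing forward as they close: fully open they stand 13 mm farther back than shut.
Start: joints at [-68.824, 23.554, -0.728, 91.456, 0.321, 64.991, -4.71], TCP at [0.265, 0.566, 0.304] pointing down, gripper open.
Joint ranges: [-169.25, 169.25], [-16.82, 113.86], [-84.01, 82.57], [7.8, 145.47], [-59.2, 239.2], [7.22, 106.19], [-163.78, 163.78]. Speed limits (degrees/s): [136.94, 136.94, 172.46, 172.46, 180, 180, 180].

## Interface

Orientations are given as a 3x3 rotation matrix whose columns are the frame's x, y, z axes.
In Python, from cell import robot gives the robot as it stands. The module is installed in compiled form; this text tells all that it offers.
- The arm moves only by the tool step_arm, never from a script. Its argument "targets" is a list that holds one entry, the list of rows, each a list of 7 numbers: the shift along the world's x, y, z in m, then the turn, a rotation vector about the world's x, y, z in rad, then the finger opening in m, from 0 to 0.0854. In form: [[[x, y, z, wx, wy, wz, claw], ...]]. A call has 1 to 5 rows; each row shifts and turns the commanded pose from where the row before left it; what a row does not reach is not made up. A row lasts 1/10 s, in which the tool goes at most 50 mm and 8.59 degrees, less where a joint would pass 70% of its speed; a pose out of reach is approached as far as the arm can. A call with a gripper value outside its range is refused whole. The fingers move at their own pace and stop on an object; "squeeze" is the grip in N (left out, the last holds). Time passes only in rows, so rows that do not move let the fingers close. It gives the time, the measured TCP pose, the force, the opening and the grip force at its end, in the units of the state.
- robot.sense(): the state, without advancing time (a new reading comes with each control period).
- robot.snapshot(name): name is "scene" or "top" or "wrist"; returns the picture (420x560x3 uint8, blue, green, red); there is no depth.
- robot.camera_model(name): a dict with "vertical_fov" (degrees; the focal length in pixels is half the picture's height over the tangent of half this angle, whatever the lens; pixels are square), "cx", "cy" (the principal point, pixels), "rvec" (rotation vector, rad) and "tvec" (3), from world to camera coordinates, as OpenCV has them. Camera axes: x right, y down, z forward; pixel columns grow to the right and rows downward; lengths in m; the calibration is good to about 2 mm. A picture is of the moment at which its call begins: read the wrist's pose just before it. camera_model takes no time and is no camera call; for the wrist camera it gives the pose at the moment of the call.
- robot.sign_off(): hands the job in; it is judged then, once.
Trained networks look in the newest picture that a camera, given by its name, has taken for a name from the list of things; names that differ only in an ending like _2 or _b are one class to them, and where a whole thing is asked for, a point or a joint stands for the part that bears it (a point fixed in the world has none). Each returns a list of dicts, best first, with "score" (0 to 1); they miss things now and then, are a little off and sometimes report something else, mostly with a low value. They report only what shows in the picture. A call takes as long as a camera call. They do not tell look-alikes from the thing itself.
- robot.cut_out(target, camera): "region" (420x560 bool, what is visible of it) and "rect" ([left, top, right, bottom] in pixels, round what is visible of it).
The state is a dict: "time_s": time; "joint_positions": joint angles; "qd": joint speeds; "tau": joint torques, N m; "position": TCP position; "tcp_rot": TCP orientation; "wrist_force": force on the tool from outside, world axes, zero at the start; "moment": the same for the moment, N m; "gripper_width": finger opening in m; "grasp_force": force on a finger pad.
Only numpy, scipy, OpenCV 4.12 (cv2) and the standard library are available. Lean on these libraries where they do the work, as an engineer would, in place of code of your own. Each camera call takes 0.05 s, during which the arm holds its last target. There are 200 camera calls.

## Working session

There is one attempt and no reset: what is moved stays moved. The work goes in short steps, Python scripts to look and compute and a tool call to move; the robot and the scene stay as the last step left them, time stands still between calls to the robot, and variables do not carry over. Pictures are saved under pics/ and viewed, at most 16 in all, crops included, and the job is handed in when it is done.

Besides the shell and the picture viewer there is one more tool, called after ">>>" in YAML: its name, and indented under it one key for each argument. step_arm: Moves the arm, as the interface text tells. Its arguments: {"type":"object","properties":{"targets":{"type":"array"},"squeeze":{"type":"number"}},"required":["targets"]}

```bash
mkdir -p pics && cat > h.py <<'E'
import numpy as np, cv2
from cell import robot
def cam(n):
    m=robot.camera_model(n); f=210/np.tan(np.radians(m["vertical_fov"])/2)
    K=np.array([[f,0,m["cx"]],[0,f,m["cy"]],[0,0,1]]); R=cv2.Rodrigues(np.array(m["rvec"],float))[0]
    return K,R,np.array(m["tvec"],float).ravel()
def back(px,z,c):
    K,R,t=c; d=R.T@np.linalg.inv(K)@np.array([px[0],px[1],1.]); o=-R.T@t
    return o+d*(z-o[2])/d[2]
def proj(p,c):
    K,R,t=c; q=K@(R@np.array(p,float)+t); return q[:2]/q[2]
E
python3 - <<'E'
from h import *
for n in ["scene","top"]:
    im=robot.snapshot(n); cv2.imwrite(f"pics/{n}0.png",im); c=cam(n)
    print(n,robot.camera_model(n))
    for t in ["handle","isolator","block","new1","old1","bin","meter","driver"]:
        for r in robot.cut_out(t,n)[:5]:
            b=r["rect"]; u=((b[0]+b[2])/2,(b[1]+b[3])/2); print(t,round(r["score"],2),np.round(b),np.round(back(u,.03,c),3))
print(robot.sense())
E
```

```text
scene {'vertical_fov': 42.82458398612844, 'cx': 282.324256304937, 'cy': 211.0367396972457, 'rvec': array([ 0.86408641,  2.6815182 , -0.86020016]), 'tvec': array([ 0.461858  , -0.24463105,  1.67618804])}
handle 0.63 [395. 279. 432. 309.] [0.451 0.384 0.03 ]
handle 0.39 [208.  90. 280. 150.] [ 0.459 -0.358  0.03 ]
handle 0.21 [379. 277. 439. 338.] [0.484 0.404 0.03 ]
isolator 0.76 [376. 276. 441. 338.] [0.483 0.402 0.03 ]
new1 0.95 [300. 174. 324. 202.] [ 0.451 -0.022  0.03 ]
new1 0.87 [203. 168. 237. 191.] [ 0.645 -0.199  0.03 ]
new1 0.79 [221. 191. 260. 213.] [ 0.641 -0.099  0.03 ]
new1 0.63 [265. 156. 298. 174.] [ 0.471 -0.141  0.03 ]
new1 0.61 [172. 136. 186. 167.] [ 0.686 -0.361  0.03 ]
old1 0.61 [375. 274. 442. 339.] [0.484 0.401 0.03 ]
old1 0.58 [286. 217. 324. 244.] [0.553 0.079 0.03 ]
bin 0.86 [208.  88. 283. 151.] [ 0.452 -0.357  0.03 ]
bin 0.17 [290. 216. 325. 245.] [0.548 0.084 0.03 ]
meter 0.75 [235. 267. 305. 342.] [0.752 0.201 0.03 ]
driver 0.88 [354. 229. 387. 250.] [0.431 0.203 0.03 ]
top {'vertical_fov': 57.80916502807568, 'cx': 284.80490795788563, 'cy': 205.687630427
[... 955 characters left out ...]
  -4.70927387]), 'qd': array([ 0.04059818,  0.08269846,  0.0064442 , -0.05278554,  0.01543813,
        0.05225967, -0.02276731]), 'tau': array([ 1.60473828e-03, -6.00380301e+01,  6.81937784e-01, -2.99737805e+01,
        1.39562224e-02,  1.85067423e-03,  4.62270691e-05]), 'position': array([0.26495632, 0.56607908, 0.3039198 ]), 'tcp_rot': array([[-9.05715432e-01,  4.23886253e-01,  1.57803113e-05],
       [ 4.23886252e-01,  9.05715429e-01,  8.58366426e-05],
       [ 2.20925014e-05,  8.44326289e-05, -9.99999996e-01]]), 'wrist_force': array([-0.12252029,  0.59632696, -0.21141342]), 'moment': array([ 0.00455569,  0.01930165, -0.0081502 ]), 'grasp_force': 0.0, 'gripper_width': 0.08535899956255388}
```

View pictures.

```bash
python3 - <<'E'
import cv2
a=cv2.imread("pics/top0.png")[110:340,90:490]; cv2.imwrite("pics/top0c.png",cv2.resize(a,(800,460),interpolation=cv2.INTER_CUBIC))
a=cv2.imread("pics/scene0.png")[70:350,150:460]; cv2.imwrite("pics/scene0c.png",cv2.resize(a,(660,596),interpolation=cv2.INTER_CUBIC))
E
```

```text
(no output)
```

View pics/top0c.png

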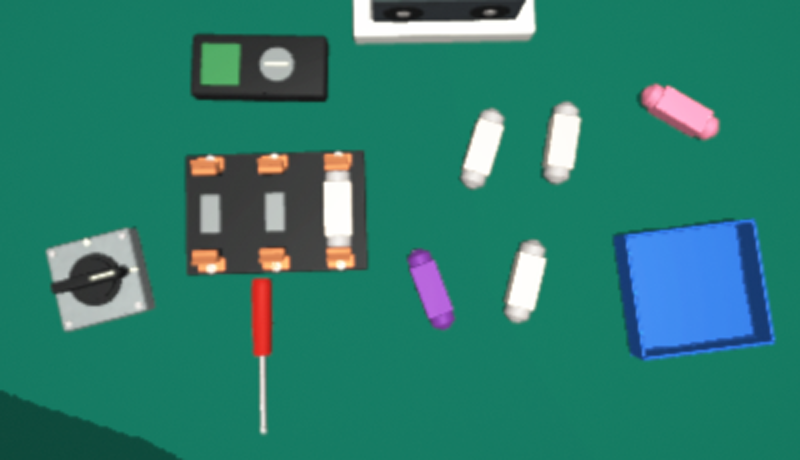

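View pics/scene0c.png

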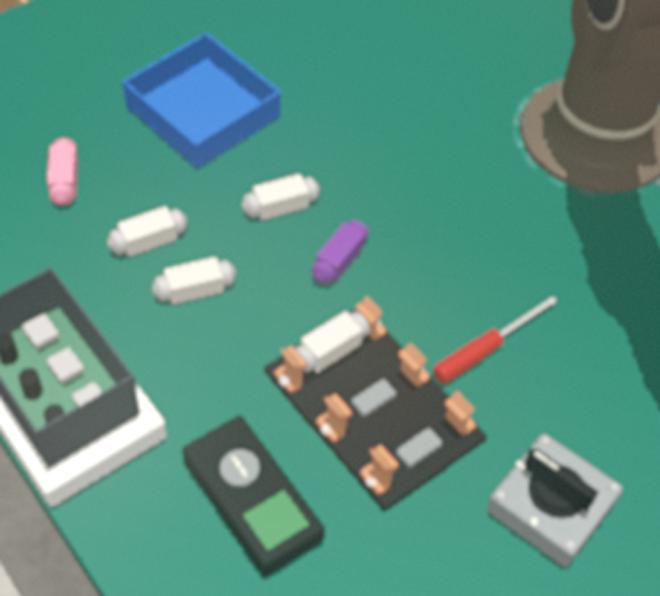

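```bash
cat >> h.py <<'E'
def rects(t,n,z,k=1,take=True):
    """snapshot; list (score,centre,long-axis yaw deg,long,short) of each region, back-projected at height z"""
    if take: robot.snapshot(n)
    c=cam(n); out=[]
    for r in robot.cut_out(t,n)[:k]:
        m=r["region"].astype(np.uint8)
        cs=max(cv2.findContours(m,cv2.RETR_EXTERNAL,cv2.CHAIN_APPROX_NONE)[0],key=len)
        P=np.array([back(p[0],z,c)[:2] for p in cs])
        q=cv2.boxPoints(cv2.minAreaRect((P*1000).astype(np.float32)))/1000
        e=[q[1]-q[0],q[2]-q[1]]; e.sort(key=lambda v:-np.linalg.norm(v))
        out.append((round(r["score"],2),np.round(q.mean(0),4),round(np.degrees(np.arctan2(e[0][1],e[0][0]))%180,1),*[round(float(np.linalg.norm(v)),4) for v in e]))
    return out
E
python3 - <<'E'
from h import *
for t,z,k in [("isolator",.03,1),("handle",.075,1),("block",.012,1),("new1",.02,5),("old1",.04,1),("bin",.04,1),("meter",.03,1),("driver",.01,1)]:
    print(t,*rects(t,"top",z,k,t=="isolator"),sep="\n  ")
E
```

```text
isolator
  (0.59, array([0.472 , 0.3956], dtype=float32), np.float32(102.9), 0.1267, 0.1122)
handle
  (0.63, array([0.4745, 0.3909], dtype=float32), np.float32(80.0), 0.0904, 0.0503)
block
  (0.95, array([0.5556, 0.1689], dtype=float32), np.float32(90.7), 0.2396, 0.1638)
new1
  (0.84, array([ 0.6397, -0.2129], dtype=float32), np.float32(168.6), 0.1106, 0.0442)
  (0.73, array([ 0.635, -0.108], dtype=float32), np.float32(160.1), 0.1056, 0.0362)
  (0.73, array([ 0.6799, -0.3735], dtype=float32), np.float32(58.4), 0.113, 0.0467)
  (0.61, array([ 0.4499, -0.0347], dtype=float32), np.float32(18.7), 0.1072, 0.0352)
  (0.6, array([ 0.4583, -0.158 ], dtype=float32), np.float32(164.1), 0.1094, 0.0388)
old1
  (0.98, array([0.5575, 0.0841], dtype=float32), np.float32(179.1), 0.0961, 0.0338)
bin
  (0.55, array([ 0.4437, -0.3708], dtype=float32), np.float32(96.0), 0.1884, 0.1667)
meter
  (0.59, array([0.7463, 0.1881], dtype=float32), np.float32(89.3), 0.1829, 0.0945)
driver
  (0.76, array([0.3686, 0.1883], dtype=float32), np.float32(179.7), 0.197, 0.0238)
```

>>> step_arm:
  targets:
    - [[0.03,-0.024,-0.006,0,0,-0.13,0.085],[0.03,-0.024,-0.006,0,0,-0.13,0.085],[0.03,-0.024,-0.006,0,0,-0.13,0.085],[0.03,-0.024,-0.006,0,0,-0.13,0.085],[0.03,-0.024,-0.006,0,0,-0.13,0.085]]
  squeeze: 60

```text
time_s: 1.85
position: [0.416, 0.445, 0.2739]
tcp_rot: [[-0.46, 0.888, 0.0], [0.888, 0.46, 0.0], [0.0, 0.0, -1.0]]
wrist_force: [0.1, -0.3, -0.7]
gripper_width: 0.0849
grasp_force: 0.0
```

>>> step_arm:
  targets:
    - [[0.03,-0.024,-0.006,0,0,-0.13,0.085],[0.025,-0.027,-0.006,0,0,-0.128,0.085],[0,0,0,0,0,0,0.085],[0,0,0,0,0,0,0.085]]

```text
time_s: 2.25
position: [0.4706, 0.3942, 0.2618]
tcp_rot: [[-0.222, 0.975, -0.0], [0.975, 0.222, -0.0], [-0.0, -0.0, -1.0]]
wrist_force: [-0.2, 1.2, 0.1]
gripper_width: 0.0851
grasp_force: 0.0
```

```bash
python3 - <<'E'
from h import *
im=robot.snapshot("wrist"); c=cam("wrist"); s=robot.sense()
print(s["position"],np.round(s["tcp_rot"],3).tolist(),s["time_s"],s["joint_positions"]); print("cam",-c[1].T@c[2])
print(rects("handle","wrist",.08,2,False),rects("isolator","wrist",.04,1,False))
for p in [(.471,.395,.04),(.471,.395,.0835)]: print(proj(p,c))
cv2.imwrite("pics/w1.png",im)
E
```

```text
[0.46964124 0.39547533 0.26187029] [[-0.224, 0.975, -0.0], [0.975, 0.224, 0.0], [0.0, -0.0, -1.0]] 2.3 [-54.88234223  24.82266062  14.03951769  96.6314593   -6.83560465
  59.3853062  -25.64859908]
cam [0.45334813 0.46531369 0.33234106]
[(0.85, array([0.469 , 0.3955], dtype=float32), np.float32(83.9), 0.0872, 0.0461), (0.32, array([0.7093, 0.2262], dtype=float32), np.float32(96.5), 0.0623, 0.0569)] [(0.71, array([0.4286, 0.212 ], dtype=float32), np.float32(1.0), 0.0784, 0.0314)]
[280.22869036 197.6763284 ]
[280.44926995 209.62249272]
```

View pics/w1.png

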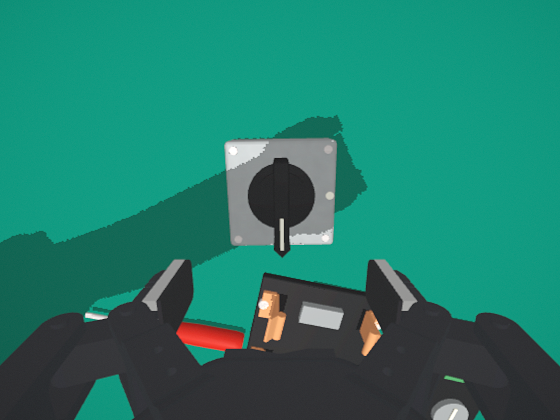

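```bash
python3 - <<'E'
from h import *
c=cam("wrist")
C=[back(p,.04,c) for p in [(225,140),(336,138),(334,244),(232,246)]]; print(np.round(C,4).tolist(),np.mean(C,0))
print(back((281,195),.046,c)); a,b=back((281,158),.0835,c),back((282.3,256),.0835,c); print(a,b,np.degrees(np.arctan2(*(b-a)[1::-1])))
E
```

```text
[[0.4055, 0.4396, 0.04], [0.5092, 0.4657, 0.04], [0.5379, 0.3594, 0.04], [0.4322, 0.3325, 0.04]] [0.47118074 0.39926122 0.04      ]
[0.47011175 0.40019929 0.046     ]
[0.46056965 0.43969802 0.0835    ] [0.48214029 0.3530205  0.0835    ] -76.0252007353704
```

>>> step_arm:
  targets:
    - [[0.0005,0.0045,-0.046,0,0,0.019,0.085],[0,0,-0.046,0,0,0,0.05],[0,0,-0.045,0,0,0,0.05],[0,0,0,0,0,0,0.0],[0,0,0,0,0,0,0.0]]
  squeeze: 60

```text
time_s: 2.9
position: [0.4696, 0.4004, 0.1245]
tcp_rot: [[-0.244, 0.97, -0.001], [0.97, 0.244, -0.001], [-0.0, -0.001, -1.0]]
wrist_force: [-0.5, 0.7, 1.4]
gripper_width: 0.0275
grasp_force: 0.0
```

>>> step_arm:
  targets:
    - [[0,0,0,0,0,0,0.0],[0,0,0,0,0,0,0.0],[0,0,0,0,0,0,0.0]]

```text
time_s: 3.2
position: [0.4707, 0.4005, 0.126]
tcp_rot: [[-0.242, 0.97, 0.001], [0.97, 0.242, 0.002], [0.002, 0.002, -1.0]]
wrist_force: [2.0, 3.2, -1.7]
gripper_width: 0.0129
grasp_force: 62.6
```

>>> step_arm:
  targets:
    - [[0,0,0,0,0,0.13,0.0],[0,0,0,0,0,0.13,0.0],[0,0,0,0,0,0.13,0.0],[0,0,0,0,0,0.13,0.0],[0,0,0,0,0,0.13,0.0]]

```text
time_s: 3.7
position: [0.4685, 0.3991, 0.1259]
tcp_rot: [[-0.783, 0.622, -0.003], [0.622, 0.783, -0.002], [0.002, -0.003, -1.0]]
wrist_force: [-7.5, -3.2, 9.7]
gripper_width: 0.0133
grasp_force: 64.4
```

>>> step_arm:
  targets:
    - [[0,0,0,0,0,0.13,0.0],[0,0,0,0,0,0.13,0.0],[0,0,0,0,0,0.13,0.0],[0,0,0,0,0,0.13,0.0],[0,0,0,0,0,0.13,0.0]]

```text
time_s: 4.2
position: [0.4676, 0.3966, 0.1258]
tcp_rot: [[-1.0, 0.021, -0.006], [0.021, 1.0, -0.007], [0.005, -0.007, -1.0]]
wrist_force: [-13.0, -12.8, 16.7]
gripper_width: 0.0129
grasp_force: 65.5
```

>>> step_arm:
  targets:
    - [[0,0,0,0,0,0.13,0.0],[0,0,0,0,0,0.12,0.0],[0,0,0,0,0,0,0.0]]

```text
time_s: 4.5
position: [0.4678, 0.3955, 0.1258]
tcp_rot: [[-0.974, -0.225, -0.006], [-0.225, 0.974, -0.008], [0.008, -0.007, -1.0]]
wrist_force: [-13.2, -15.3, 20.5]
gripper_width: 0.0134
grasp_force: 65.8
```

>>> step_arm:
  targets:
    - [[0,0,0,0,0,0,0.05],[0,0,0,0,0,0,0.06],[0,0,0.045,0,0,0,0.085],[0,0,0.045,0,0,0,0.085],[0,0,0.045,0,0,-0.02,0.085]]

```text
time_s: 5.0
position: [0.4704, 0.3996, 0.2617]
tcp_rot: [[-0.979, -0.202, -0.0], [-0.202, 0.979, 0.0], [0.0, 0.0, -1.0]]
wrist_force: [0.5, 0.1, 0.4]
gripper_width: 0.0836
grasp_force: 0.0
```

>>> step_arm:
  targets:
    - [[0.015,-0.046,0,0,0,-0.035,0.085],[0.015,-0.046,0,0,0,-0.035,0.085],[0.015,-0.046,0,0,0,-0.035,0.085],[0.015,-0.046,0,0,0,-0.035,0.085],[0.015,-0.046,0,0,0,-0.035,0.085]]

```text
time_s: 5.5
position: [0.546, 0.1679, 0.2606]
tcp_rot: [[-1.0, -0.027, 0.001], [-0.027, 1.0, 0.0], [-0.001, 0.0, -1.0]]
wrist_force: [0.4, -0.0, 0.1]
gripper_width: 0.0853
grasp_force: 0.0
```

>>> step_arm:
  targets:
    - [[0.012,-0.046,0,0,0,-0.03,0.085],[0,-0.04,0,0,0,0,0.085],[0,0,0,0,0,0,0.085],[0,0,0,0,0,0,0.085]]

```text
time_s: 5.9
position: [0.5578, 0.0826, 0.2603]
tcp_rot: [[-1.0, 0.004, 0.001], [0.004, 1.0, 0.0], [-0.001, 0.0, -1.0]]
wrist_force: [0.6, 0.7, 0.3]
gripper_width: 0.0853
grasp_force: 0.0
```

```bash
python3 - <<'E'
from h import *
im=robot.snapshot("wrist"); c=cam("wrist"); s=robot.sense()
print(s["position"],np.round(s["tcp_rot"],3).tolist(),s["time_s"])
for t,z in [("old1",.05),("block",.012)]: print(rects(t,"wrist",z,1,False))
cv2.imwrite("pics/w2.png",im)
t=robot.snapshot("top"); cv2.imwrite("pics/t2.png",cv2.resize(t[200:290,90:200],None,fx=4,fy=4))
E
```

```text
[0.55758634 0.08414506 0.26028476] [[-1.0, 0.002, 0.001], [0.002, 1.0, 0.001], [-0.001, 0.001, -1.0]] 5.95
[(0.56, array([0.5574, 0.0856], dtype=float32), np.float32(1.0), 0.099, 0.0345)]
[(0.66, array([0.5613, 0.179 ], dtype=float32), np.float32(90.9), 0.2546, 0.1722)]
```

View pics/w2.png

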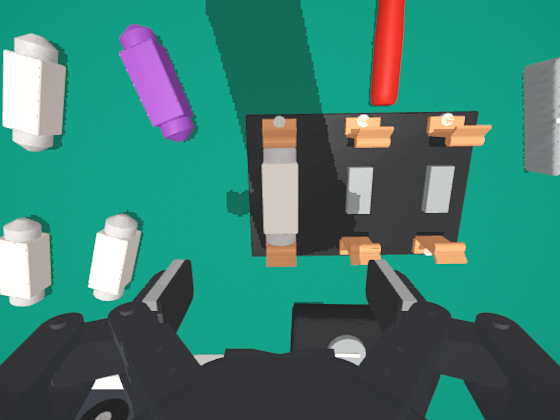

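View pics/t2.png

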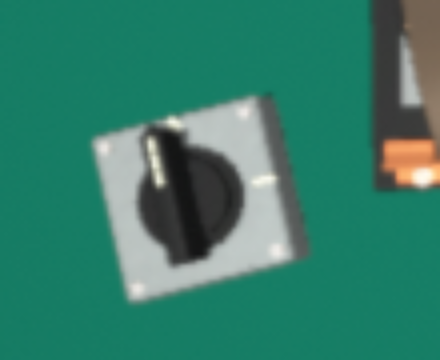

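```bash
python3 - <<'E'
from h import *
c=cam("wrist")
C=np.array([back(p,.012,c) for p in [(247,116),(477,111),(459,255),(251,256)]]); print(C[:,:2].round(4).tolist(),C.mean(0))
print([back(p,.022,c)[:2].round(4).tolist() for p in [(360,190),(439,189.5)]], back((281,196),.056,c), back((281,151),.055,c), back((281,243),.055,c))
E
```

```text
[[0.4786, 0.0524], [0.4733, 0.2877], [0.634, 0.2973], [0.6356, 0.0526]] [0.55538922 0.17248238 0.012     ]
[[0.5538, 0.1718], [0.5532, 0.256]] [0.5522654  0.08728814 0.056     ] [0.51006682 0.08714689 0.055     ] [0.60104909 0.08746565 0.055     ]
```

>>> step_arm:
  targets:
    - [[-0.0025,0.0025,-0.046,0,0,0,0.085],[0,0,-0.046,0,0,0,0.085],[0,0,-0.045,0,0,0,0.085],[0,0,-0.025,0,0,0,0.085],[0,0,0,0,0,0,0.085]]

```text
time_s: 6.6
position: [0.5525, 0.087, 0.0943]
tcp_rot: [[-1.0, -0.0, -0.007], [-0.0, 1.0, -0.001], [0.007, -0.001, -1.0]]
wrist_force: [-0.7, 0.2, -1.1]
gripper_width: 0.0848
grasp_force: 0.0
```

>>> step_arm:
  targets:
    - [[0,0,0,0,0,0,0.0],[0,0,0,0,0,0,0.0],[0,0,0,0,0,0,0.0],[0,0,0,0,0,0,0.0],[0,0,0,0,0,0,0.0]]
  squeeze: 60

```text
time_s: 7.1
position: [0.556, 0.0853, 0.0999]
tcp_rot: [[-1.0, 0.003, 0.003], [0.003, 1.0, -0.0], [-0.003, -0.0, -1.0]]
wrist_force: [-0.5, -2.9, 7.5]
gripper_width: 0.0331
grasp_force: 60.7
```

>>> step_arm:
  targets:
    - [[0,0,0.01,0,0,0,0.0],[0,0,0.015,0,0,0,0.0],[0,0,0.025,0,0,0,0.0],[0,0,0.04,0,0,0,0.0],[0,0,0,0,0,0,0.0]]
  squeeze: 80

```text
time_s: 7.6
position: [0.5576, 0.0868, 0.1939]
tcp_rot: [[-1.0, 0.002, 0.009], [0.002, 1.0, 0.002], [-0.009, 0.002, -1.0]]
wrist_force: [0.5, -0.2, -1.6]
gripper_width: 0.0328
grasp_force: 82.8
```

>>> step_arm:
  targets:
    - [[-0.011,-0.0455,0,0,0,0,0.0],[-0.011,-0.0455,0,0,0,0,0.0],[-0.011,-0.0455,0,0,0,0,0.0],[-0.011,-0.0455,0,0,0,0,0.0],[-0.011,-0.0455,0,0,0,0,0.0]]

```text
time_s: 8.1
position: [0.4992, -0.143, 0.1884]
tcp_rot: [[-1.0, 0.001, 0.001], [0.001, 1.0, 0.0], [-0.001, 0.0, -1.0]]
wrist_force: [0.4, -0.6, -2.6]
gripper_width: 0.0328
grasp_force: 82.6
```

>>> step_arm:
  targets:
    - [[-0.011,-0.0455,0,0,0,0,0.0],[-0.011,-0.0455,0,0,0,0,0.0],[-0.011,-0.0455,0,0,0,0,0.0],[-0.011,-0.0455,0,0,0,0,0.0],[-0.012,-0.0455,0,0,0,0,0.0]]

```text
time_s: 8.6
position: [0.4434, -0.3705, 0.1884]
tcp_rot: [[-1.0, 0.001, 0.001], [0.001, 1.0, -0.0], [-0.001, -0.0, -1.0]]
wrist_force: [0.6, 0.1, -2.2]
gripper_width: 0.0326
grasp_force: 82.6
```

```bash
python3 - <<'E'
from h import *
im=robot.snapshot("wrist"); c=cam("wrist"); s=robot.sense()
print(s["position"],s["gripper_width"],s["grasp_force"],s["time_s"],s["joint_positions"])
print(rects("bin","wrist",.05,1,False), [rects("bin","scene",z,1) for z in(.0,.05)])
cv2.imwrite("pics/w3.png",im)
E
```

```text
[ 0.43921392 -0.37974264  0.18866403] 0.032515716573332645 82.60984182357788 8.65 [ 34.05156318  26.16534875   2.46201104 104.84568957  -1.02011104
  48.82576467 126.3421737 ]
[(0.61, array([ 0.437 , -0.3871], dtype=float32), np.float32(95.3), 0.1699, 0.1522)] [[(0.7, array([0.5467, 0.1645], dtype=float32), np.float32(90.9), 0.2496, 0.1783)], [(0.68, array([ 0.4557, -0.3559], dtype=float32), np.float32(95.7), 0.2111, 0.1885)]]
```

View pics/w3.png

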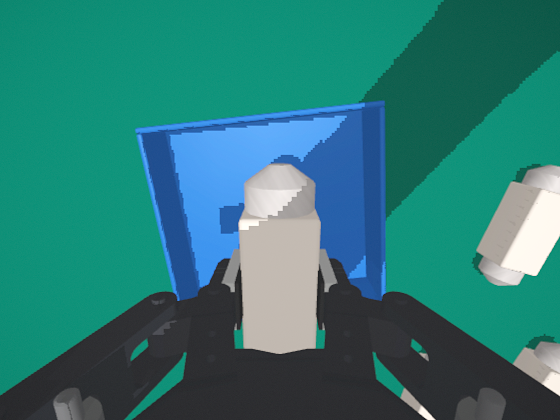

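```bash
python3 - <<'E'
from h import *
c=cam("wrist"); a,b=back((138,130),.05,c),back((383,103),.05,c); d=(b-a)/np.linalg.norm(b-a)
print(a,b,np.linalg.norm(b-a),(a+b)/2+.08*np.array([d[1],-d[0],0]),robot.sense()["position"])
E
```

```text
[ 0.37706065 -0.46337445  0.05      ] [ 0.3597077  -0.29843539  0.05      ] 0.16584938318021827 [ 0.44794506 -0.37253446  0.05      ] [ 0.44438161 -0.36761628  0.18788282]
```

>>> step_arm:
  targets:
    - [[0.004,-0.003,-0.03,0,0,0,0.0],[0,0,-0.035,0,0,0,0.0],[0,0,-0.035,0,0,0,0.0],[0,0,0,0,0,0,0.0],[0,0,0,0,0,0,0.06]]

```text
time_s: 9.4
position: [0.4487, -0.3707, 0.0884]
tcp_rot: [[-1.0, -0.0, -0.001], [-0.0, 1.0, 0.001], [0.001, 0.001, -1.0]]
wrist_force: [0.3, 0.8, 0.4]
gripper_width: 0.0465
grasp_force: 0.0
```

>>> step_arm:
  targets:
    - [[0,0,0,0,0,0,0.06],[0,0,0,0,0,0,0.06],[0,0,0.04,0,0,0,0.06],[0,0,0.045,0,0,0,0.085],[0,0,0.04,0,0,0,0.085]]

```text
time_s: 9.9
position: [0.4481, -0.3721, 0.2161]
tcp_rot: [[-1.0, 0.002, 0.002], [0.002, 1.0, -0.001], [-0.002, -0.001, -1.0]]
wrist_force: [-0.1, -0.2, 1.3]
gripper_width: 0.0845
grasp_force: 0.0
```

```bash
python3 - <<'E'
from h import *
im=robot.snapshot("wrist"); s=robot.sense()
print(s["position"],s["gripper_width"],s["time_s"])
print(rects("old1","wrist",.03,2,False), *rects("new1","top",.02,6),sep="\n")
cv2.imwrite("pics/w4.png",im)
E
```

```text
[ 0.45025891 -0.37388971  0.22297274] 0.08472927120073505 9.95
[(0.97, array([ 0.4533, -0.3718], dtype=float32), np.float32(0.1), 0.1112, 0.0358)]
(0.95, array([ 0.4584, -0.1577], dtype=float32), np.float32(163.9), 0.1094, 0.0393)
(0.77, array([ 0.6794, -0.3747], dtype=float32), np.float32(60.2), 0.1082, 0.0449)
(0.69, array([ 0.634 , -0.1079], dtype=float32), np.float32(158.3), 0.1106, 0.0389)
(0.68, array([ 0.6397, -0.2131], dtype=float32), np.float32(168.5), 0.1096, 0.0393)
(0.59, array([ 0.4502, -0.0339], dtype=float32), np.float32(20.5), 0.1083, 0.0371)
(0.46, array([0.5549, 0.1681], dtype=float32), np.float32(90.5), 0.2435, 0.1619)
```

>>> step_arm:
  targets:
    - [[0.002,0.043,0,0,0,-0.056,0.085],[0.002,0.043,0,0,0,-0.056,0.085],[0.002,0.043,0,0,0,-0.056,0.085],[0.002,0.043,0,0,0,-0.056,0.085],[0.002,0.042,0,0,0,-0.056,0.085]]

```text
time_s: 10.6
position: [0.4571, -0.156, 0.212]
tcp_rot: [[-0.96, 0.28, -0.002], [0.28, 0.96, 0.001], [0.002, 0.0, -1.0]]
wrist_force: [1.0, 0.4, -0.4]
gripper_width: 0.0846
grasp_force: 0.0
```

>>> step_arm:
  targets:
    - [[0,0,0,0,0,0,0.085],[0,0,0,0,0,0,0.085]]

```text
time_s: 10.8
position: [0.4576, -0.1569, 0.2123]
tcp_rot: [[-0.961, 0.275, -0.001], [0.275, 0.961, 0.0], [0.001, -0.0, -1.0]]
wrist_force: [0.6, 1.0, 0.6]
gripper_width: 0.0848
grasp_force: 0.0
```

```bash
python3 - <<'E'
from h import *
im=robot.snapshot("wrist"); s=robot.sense()
print(s["position"],np.round(s["tcp_rot"],3).tolist())
print(*rects("new1","wrist",.025,3,False),sep="\n")
cv2.imwrite("pics/w5.png",im)
E
```

```text
[ 0.45756794 -0.15822916  0.21236423] [[-0.961, 0.277, -0.001], [0.277, 0.961, -0.0], [0.001, -0.0, -1.0]]
(0.96, array([ 0.4501, -0.0379], dtype=float32), np.float32(19.6), 0.1115, 0.0421)
(0.83, array([ 0.5957, -0.2056], dtype=float32), np.float32(169.6), 0.0335, 0.0315)
(0.71, array([ 0.6389, -0.4004], dtype=float32), np.float32(74.0), 0.0323, 0.0251)
```

View pics/w5.png

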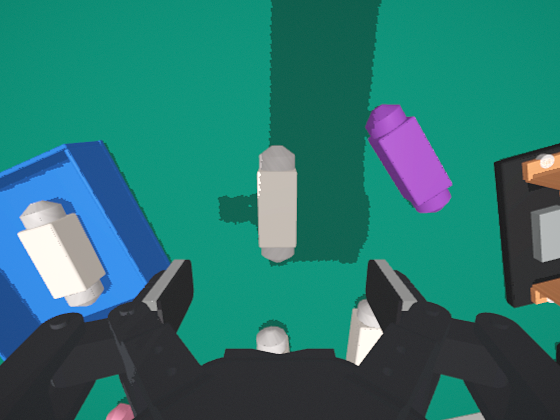

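```bash
cat >> h.py <<'E'
def ends(a,b,z=.017):
    c=cam("wrist"); s=robot.sense(); A,B=back(a,z,c),back(b,z,c); d=A-B; R=s["tcp_rot"]; yt=np.degrees(np.arctan2(R[1,0],R[0,0]))
    dy=(np.degrees(np.arctan2(d[1],d[0]))-yt+90)%180-90
    print("mid",((A+B)/2).round(4),"len",np.linalg.norm(d).round(4),"turn rad",np.radians(dy).round(4),"tcp",s["position"].round(4),"delta",((A+B)/2-s["position"])[:2].round(4))
E
python3 - <<'E'
from h import *
ends((277,147),(277.5,263))
E
```

```text
mid [ 0.4614 -0.1619  0.017 ] len 0.1126 turn rad 0.0032 tcp [ 0.4576 -0.1589  0.2124] delta [ 0.0038 -0.003 ]
```

>>> step_arm:
  targets:
    - [[0.002,-0.002,-0.045,0,0,0,0.085],[0,0,-0.045,0,0,0,0.085],[0,0,-0.026,0,0,0,0.085],[0,0,-0.015,0,0,0,0.085],[0,0,0,0,0,0,0.085]]

```text
time_s: 11.4
position: [0.4582, -0.1612, 0.0795]
tcp_rot: [[-0.96, 0.28, -0.005], [0.28, 0.96, 0.001], [0.005, -0.001, -1.0]]
wrist_force: [-0.6, 0.7, 0.1]
gripper_width: 0.0849
grasp_force: 0.0
```

>>> step_arm:
  targets:
    - [[0,0,0,0,0,0,0.0],[0,0,0,0,0,0,0.0],[0,0,0,0,0,0,0.0],[0,0,0,0,0,0,0.0],[0,0,0,0,0,0,0.0]]
  squeeze: 80

```text
time_s: 11.9
position: [0.4606, -0.1602, 0.0832]
tcp_rot: [[-0.961, 0.278, 0.002], [0.278, 0.961, -0.001], [-0.002, 0.0, -1.0]]
wrist_force: [-1.3, 0.5, 7.3]
gripper_width: 0.0326
grasp_force: 79.9
```

>>> step_arm:
  targets:
    - [[0,0,0.02,0,0,0,0.0],[0,0,0.03,0,0,0,0.0],[0,0,0.04,0,0,0,0.0],[0,0,0.016,0,0,0,0.0],[0,0,0,0,0,0,0.0]]

```text
time_s: 12.4
position: [0.4613, -0.1603, 0.1907]
tcp_rot: [[-0.961, 0.278, 0.006], [0.278, 0.961, -0.001], [-0.006, 0.0, -1.0]]
wrist_force: [0.0, -0.9, -2.7]
gripper_width: 0.0325
grasp_force: 80.1
```

```bash
cat >> h.py <<'E'
def held(name=None,off=.065):
    """offset of the held fuse's centre along tool -x..: near tip found in the wrist picture, column near the middle"""
    if name: im=robot.snapshot("wrist"); cv2.imwrite(f"pics/{name}.png",im)
    else: im=cv2.imread("pics/w3.png")
    g=im.astype(int); sat=g.max(2)-g.min(2); col=(sat[:,274:287].mean(1)<35)
    rows=np.where(col[60:330])[0]+60; return rows.min()
E
python3 - <<'E'
from h import *
print(held(),held("w6")); c=cam("wrist"); s=robot.sense(); R=s["tcp_rot"]; p=s["position"]
for row,off in [(165,.060),(None,.065)]:
    for dx in (-.004,0,.004): print(off,dx,proj(p+R@np.array([.055+dx,0,off]),c))
print(p,s["gripper_width"],s["grasp_force"],s["time_s"])
im=cv2.imread("pics/w6.png"); cv2.imwrite("pics/w6c.png",np.hstack([cv2.imread("pics/w3.png")[130:360,200:360],im[130:360,200:360]]))
E
```

```text
164 156
0.06 -0.004 [279.09574327 172.20020016]
0.06 0 [279.10394796 163.1370857 ]
0.06 0.004 [279.11229695 153.91457702]
0.065 -0.004 [279.0947083  170.46529486]
0.065 0 [279.10261205 161.71040985]
0.065 0.004 [279.11064981 152.80708227]
[ 0.46036806 -0.16001221  0.18896822] 0.032471639702259754 80.07782578468323 12.45
```

View pics/w6c.png

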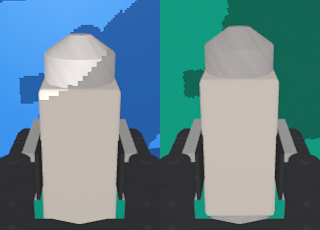

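>>> step_arm:
  targets:
    - [[0.017,0.041,0,0,0,0.0485,0.0],[0.017,0.041,0,0,0,0.0485,0.0],[0.016,0.041,0,0,0,0.0485,0.0],[0.016,0.041,0,0,0,0.0485,0.0],[0.016,0.041,0,0,0,0.0485,0.0]]

```text
time_s: 12.95
position: [0.5414, 0.0466, 0.186]
tcp_rot: [[-0.999, 0.037, -0.003], [0.037, 0.999, -0.0], [0.003, -0.0, -1.0]]
wrist_force: [1.2, -1.3, -1.7]
gripper_width: 0.0326
grasp_force: 80.0
```

>>> step_arm:
  targets:
    - [[0.0163,0.0407,0,0,0,0.0485,0.0],[0,0,0,0,0,0,0.0],[0,0,-0.03,0,0,0,0.0],[0,0,-0.018,0,0,0,0.0],[0,0,0,0,0,0,0.0]]

```text
time_s: 13.45
position: [0.5562, 0.0853, 0.1361]
tcp_rot: [[-1.0, -0.009, -0.006], [-0.009, 1.0, -0.001], [0.006, -0.001, -1.0]]
wrist_force: [-0.5, 0.3, -1.8]
gripper_width: 0.0327
grasp_force: 80.4
```

```bash
python3 - <<'E'
from h import *
s=robot.sense(); print(s["position"],np.round(s["tcp_rot"],3).tolist(),s["gripper_width"],s["grasp_force"],held("w7"))
E
```

```text
[0.55618487 0.08529131 0.1360791 ] [[-1.0, -0.009, -0.006], [-0.009, 1.0, -0.001], [0.006, -0.001, -1.0]] 0.03271274141397029 80.41504740715027 112
```

View pics/w7.png

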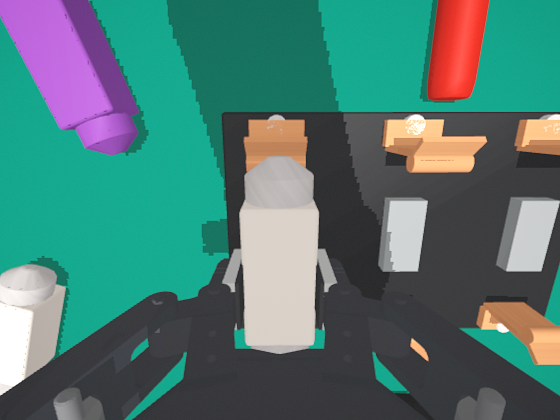

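>>> step_arm:
  targets:
    - [[0,0,-0.01,0,0,0,0.0],[0,0,-0.01,0,0,0,0.0],[0,0,-0.008,0,0,0,0.0],[0,0,-0.008,0,0,0,0.0],[0,0,0,0,0,0,0.0]]

```text
time_s: 14.0
position: [0.5584, 0.086, 0.105]
tcp_rot: [[-1.0, -0.009, 0.0], [-0.009, 1.0, 0.0], [-0.0, 0.0, -1.0]]
wrist_force: [-3.9, 0.4, 12.7]
gripper_width: 0.0325
grasp_force: 83.0
```

>>> step_arm:
  targets:
    - [[0,0,-0.003,0,0,0,0.0],[0,0,0,0,0,0,0.0],[0,0,0,0,0,0,0.0]]

```text
time_s: 14.3
position: [0.5583, 0.086, 0.1048]
tcp_rot: [[-1.0, -0.009, 0.001], [-0.009, 1.0, 0.0], [-0.001, 0.0, -1.0]]
wrist_force: [-14.6, -2.7, 42.7]
gripper_width: 0.0326
grasp_force: 86.9
```

>>> step_arm:
  targets:
    - [[0,0,0.003,0,0,0,0.0],[0,0,0,0,0,0,0.06],[0,0,0,0,0,0,0.085],[0,0,0.045,0,0,0,0.085],[0,0,0.045,0,0,0,0.085]]

```text
time_s: 14.8
position: [0.5574, 0.0855, 0.193]
tcp_rot: [[-1.0, -0.009, -0.004], [-0.009, 1.0, -0.001], [0.004, -0.001, -1.0]]
wrist_force: [1.5, 0.4, 0.1]
gripper_width: 0.0848
grasp_force: 0.0
```

>>> step_arm:
  targets:
    - [[0,0,0.04,0,0,0,0.085],[0.012,-0.04,0,0,0,-0.07,0.085],[0.013,-0.04,0,0,0,-0.07,0.085],[0.013,-0.04,0,0,0,-0.07,0.085],[0.013,-0.04,0,0,0,-0.07,0.085]]

```text
time_s: 15.3
position: [0.6097, -0.0759, 0.2335]
tcp_rot: [[-0.963, 0.27, 0.0], [0.27, 0.963, -0.0], [-0.0, -0.0, -1.0]]
wrist_force: [0.6, 0.8, 0.1]
gripper_width: 0.0849
grasp_force: 0.0
```

>>> step_arm:
  targets:
    - [[0.013,-0.034,-0.022,0,0,-0.07,0.085],[0,0,0,0,0,0,0.085],[0,0,0,0,0,0,0.085]]

```text
time_s: 15.6
position: [0.6219, -0.1092, 0.2103]
tcp_rot: [[-0.942, 0.336, -0.002], [0.336, 0.942, 0.0], [0.002, -0.001, -1.0]]
wrist_force: [0.3, 1.0, -0.5]
gripper_width: 0.0848
grasp_force: 0.0
```

```bash
python3 - <<'E'
from h import *
im=robot.snapshot("wrist"); s=robot.sense()
print(s["position"],np.round(s["tcp_rot"],3).tolist(),s["joint_positions"])
print(*rects("new1","wrist",.025,3,False),sep="\n")
cv2.imwrite("pics/w8.png",im)
print(*rects("new1","top",.02,5),sep="\n"); print(rects("old1","scene",.05,2))
E
```

```text
[ 0.62216264 -0.10774232  0.21109768] [[-0.943, 0.334, -0.001], [0.334, 0.943, 0.001], [0.001, 0.0, -1.0]] [ 4.57495974 29.16647956  1.22282005 96.09424066 -0.77156409 54.8202739
 76.59256936]
(0.94, array([ 0.6528, -0.3912], dtype=float32), np.float32(107.0), 0.0764, 0.0269)
(0.91, array([0.5645, 0.1004], dtype=float32), np.float32(1.4), 0.0958, 0.0608)
(0.78, array([ 0.4915, -0.0304], dtype=float32), np.float32(70.6), 0.0483, 0.0233)
(0.85, array([ 0.6752, -0.3816], dtype=float32), np.float32(59.2), 0.0943, 0.0458)
(0.76, array([0.5588, 0.0892], dtype=float32), np.float32(179.1), 0.098, 0.0369)
(0.74, array([ 0.4501, -0.0352], dtype=float32), np.float32(20.5), 0.1054, 0.0365)
(0.57, array([ 0.6121, -0.0997], dtype=float32), np.float32(162.6), 0.0589, 0.035)
[(0.54, array([ 0.6463, -0.086 ], dtype=float32), np.float32(161.8), 0.1088, 0.0573), (0.37, array([ 0.419 , -0.3373], dtype=float32), np.float32(55.8), 0.0349, 0.0123)]
```

View pics/w8.png

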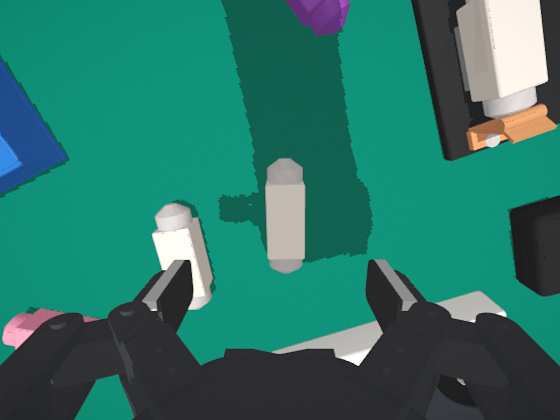

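```bash
python3 - <<'E'
from h import *
ends((285,159),(287,273))
E
```

```text
mid [ 0.6394 -0.1058  0.017 ] len 0.1132 turn rad 0.0242 tcp [ 0.6225 -0.107   0.2124] delta [0.0169 0.0012]
```

>>> step_arm:
  targets:
    - [[0.013,0.003,-0.045,0,0,0.02,0.085],[0,0,-0.045,0,0,0,0.085],[0,0,-0.025,0,0,0,0.085],[0,0,-0.015,0,0,0,0.085],[0,0,0,0,0,0,0.085]]

```text
time_s: 16.4
position: [0.6344, -0.1046, 0.0803]
tcp_rot: [[-0.949, 0.315, -0.003], [0.315, 0.949, 0.0], [0.003, -0.001, -1.0]]
wrist_force: [-0.1, 0.9, -0.9]
gripper_width: 0.085
grasp_force: 0.0
```

>>> step_arm:
  targets:
    - [[0,0,0,0,0,0,0.0],[0,0,0,0,0,0,0.0],[0,0,0,0,0,0,0.0],[0,0,0,0,0,0,0.0],[0,0,0,0,0,0,0.0]]
  squeeze: 80

```text
time_s: 16.9
position: [0.6362, -0.1056, 0.0837]
tcp_rot: [[-0.949, 0.316, 0.003], [0.316, 0.949, -0.0], [-0.003, 0.0, -1.0]]
wrist_force: [-0.3, -0.7, 7.5]
gripper_width: 0.0325
grasp_force: 81.6
```

>>> step_arm:
  targets:
    - [[0,0,0.02,0,0,0,0.0],[0,0,0.03,0,0,0,0.0],[0,0,0.04,0,0,0,0.0],[0,0,0.016,0,0,0,0.0],[0,0,0,0,0,0,0.0]]

```text
time_s: 17.4
position: [0.6367, -0.1055, 0.1914]
tcp_rot: [[-0.949, 0.315, 0.006], [0.315, 0.949, -0.0], [-0.006, 0.001, -1.0]]
wrist_force: [0.2, -0.4, -1.3]
gripper_width: 0.0323
grasp_force: 80.3
```

```bash
python3 - <<'E'
from h import *
s=robot.sense(); R=s["tcp_rot"]; print(held("w9"),s["position"],np.degrees(np.arctan2(R[1,0],R[0,0])),s["gripper_width"],s["grasp_force"])
cv2.imwrite("pics/w9c.png",np.hstack([cv2.imread("pics/w6.png")[130:360,200:360],cv2.imread("pics/w9.png")[130:360,200:360]]))
E
```

```text
160 [ 0.63671025 -0.10548248  0.19135486] 161.60874628403903 0.032315983447019345 80.34758806228638
```

View pics/w9c.png

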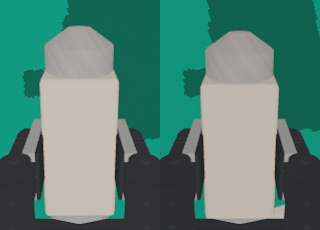

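>>> step_arm:
  targets:
    - [[-0.0114,0.0395,0,0,0,0.047,0.0],[-0.0114,0.0395,0,0,0,0.047,0.0],[-0.0114,0.0395,0,0,0,0.047,0.0],[-0.0114,0.0395,0,0,0,0.047,0.0],[-0.0114,0.0395,0,0,0,0.047,0.0]]

```text
time_s: 17.95
position: [0.5766, 0.0936, 0.186]
tcp_rot: [[-0.996, 0.084, -0.003], [0.084, 0.996, -0.0], [0.003, -0.001, -1.0]]
wrist_force: [0.5, 0.9, -1.6]
gripper_width: 0.0327
grasp_force: 80.3
```

>>> step_arm:
  targets:
    - [[-0.0114,0.0395,0,0,0,0.047,0.0],[-0.0112,0.039,0,0,0,0.048,0.0],[0,0,0,0,0,0,0.0],[0,0,-0.03,0,0,0,0.0],[0,0,-0.018,0,0,0,0.0]]

```text
time_s: 18.45
position: [0.5542, 0.1706, 0.1371]
tcp_rot: [[-1.0, -0.01, -0.003], [-0.01, 1.0, -0.001], [0.003, -0.001, -1.0]]
wrist_force: [-1.0, 0.5, -3.2]
gripper_width: 0.0323
grasp_force: 80.4
```

>>> step_arm:
  targets:
    - [[0,0,0,0,0,0,0.0]]

```text
time_s: 18.55
position: [0.5536, 0.1699, 0.1361]
tcp_rot: [[-1.0, -0.009, -0.006], [-0.009, 1.0, -0.002], [0.006, -0.002, -1.0]]
wrist_force: [-0.6, -0.4, -1.9]
gripper_width: 0.0323
grasp_force: 80.5
```

```bash
python3 - <<'E'
from h import *
s=robot.sense(); print(s["position"],np.round(s["tcp_rot"],3).tolist(),s["gripper_width"],s["grasp_force"],s["wrist_force"],held("w10"))
E
```

```text
[0.55364251 0.16992283 0.13611789] [[-1.0, -0.009, -0.006], [-0.009, 1.0, -0.002], [0.006, -0.002, -1.0]] 0.03230806040627755 80.45103549957275 [-0.57676096 -0.41006605 -1.91785981] 115
```

View pics/w10.png

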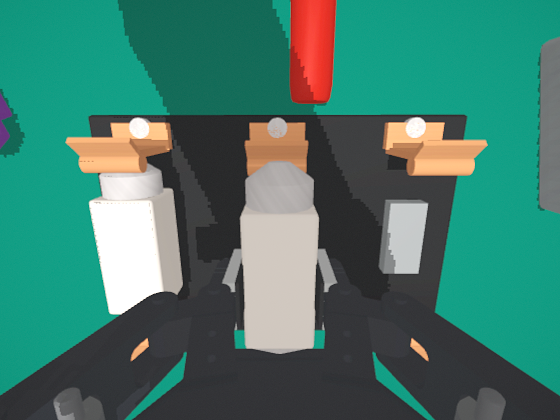

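>>> step_arm:
  targets:
    - [[0,0,-0.01,0,0,0,0.0],[0,0,-0.01,0,0,0,0.0],[0,0,-0.008,0,0,0,0.0],[0,0,-0.008,0,0,0,0.0],[0,0,0,0,0,0,0.0]]

```text
time_s: 19.1
position: [0.5556, 0.1711, 0.1054]
tcp_rot: [[-1.0, -0.009, 0.0], [-0.009, 1.0, 0.0], [-0.0, 0.0, -1.0]]
wrist_force: [-6.4, -2.0, 16.9]
gripper_width: 0.0323
grasp_force: 83.6
```

>>> step_arm:
  targets:
    - [[0,0,-0.003,0,0,0,0.0],[0,0,0,0,0,0,0.0],[0,0,0,0,0,0,0.0]]

```text
time_s: 19.4
position: [0.5556, 0.1711, 0.1053]
tcp_rot: [[-1.0, -0.009, 0.001], [-0.009, 1.0, 0.0], [-0.001, 0.0, -1.0]]
wrist_force: [-16.3, -5.0, 45.4]
gripper_width: 0.0325
grasp_force: 87.2
```

>>> step_arm:
  targets:
    - [[0,0,0.003,0,0,0,0.0],[0,0,0,0,0,0,0.06],[0,0,0,0,0,0,0.085],[0,0,0.045,0,0,0,0.085],[0,0,0.045,0,0,0,0.085]]

```text
time_s: 19.9
position: [0.5549, 0.1703, 0.1929]
tcp_rot: [[-1.0, -0.009, -0.004], [-0.009, 1.0, -0.001], [0.004, -0.001, -1.0]]
wrist_force: [0.9, 0.1, 0.6]
gripper_width: 0.0845
grasp_force: 0.0
```

>>> step_arm:
  targets:
    - [[0,0,0.04,0,0,0,0.085],[0.008,-0.043,0,0,0,-0.023,0.085],[0.008,-0.043,0,0,0,-0.023,0.085],[0.008,-0.043,0,0,0,-0.023,0.085],[0.008,-0.043,0,0,0,-0.023,0.085]]

```text
time_s: 20.4
position: [0.5879, -0.003, 0.2335]
tcp_rot: [[-0.997, 0.083, 0.0], [0.083, 0.997, -0.0], [-0.0, -0.0, -1.0]]
wrist_force: [0.5, -0.3, 0.5]
gripper_width: 0.0849
grasp_force: 0.0
```

>>> step_arm:
  targets:
    - [[0.008,-0.043,0,0,0,-0.023,0.085],[0.008,-0.043,0,0,0,-0.023,0.085],[0.008,-0.043,0,0,0,-0.023,0.085],[0.008,-0.043,0,0,0,-0.023,0.085],[0.008,-0.04,-0.022,0,0,-0.026,0.085]]

```text
time_s: 20.9
position: [0.6294, -0.2162, 0.214]
tcp_rot: [[-0.98, 0.201, 0.005], [0.201, 0.98, -0.002], [-0.005, -0.001, -1.0]]
wrist_force: [0.9, 0.0, -0.5]
gripper_width: 0.085
grasp_force: 0.0
```

>>> step_arm:
  targets:
    - [[0,0,0,0,0,0,0.085],[0,0,0,0,0,0,0.085]]

```text
time_s: 21.1
position: [0.627, -0.2147, 0.2101]
tcp_rot: [[-0.979, 0.202, -0.002], [0.202, 0.979, 0.0], [0.002, -0.0, -1.0]]
wrist_force: [-0.8, 1.3, 0.7]
gripper_width: 0.0852
grasp_force: 0.0
```

```bash
python3 - <<'E'
from h import *
im=robot.snapshot("wrist"); s=robot.sense()
print(s["position"],np.round(s["tcp_rot"],3).tolist())
print(*rects("new1","wrist",.02,3,False),sep="\n")
cv2.imwrite("pics/w11.png",im)
print(*rects("new1","top",.02,5),sep="\n")
E
```

```text
[ 0.62761738 -0.21296141  0.21088539] [[-0.98, 0.2, -0.001], [0.2, 0.98, 0.001], [0.001, 0.001, -1.0]]
(0.77, array([ 0.6727, -0.3896], dtype=float32), np.float32(58.1), 0.075, 0.0573)
(0.65, array([ 0.6426, -0.2123], dtype=float32), np.float32(170.6), 0.1116, 0.0366)
(0.49, array([ 0.5018, -0.0269], dtype=float32), np.float32(78.6), 0.023, 0.004)
(0.97, array([0.5577, 0.1737], dtype=float32), np.float32(179.7), 0.098, 0.037)
(0.71, array([ 0.4507, -0.0345], dtype=float32), np.float32(19.8), 0.1107, 0.0349)
(0.67, array([0.5575, 0.0879], dtype=float32), np.float32(179.3), 0.1007, 0.0344)
(0.65, array([ 0.6167, -0.2087], dtype=float32), np.float32(167.5), 0.0628, 0.0397)
```

View pics/w11.png

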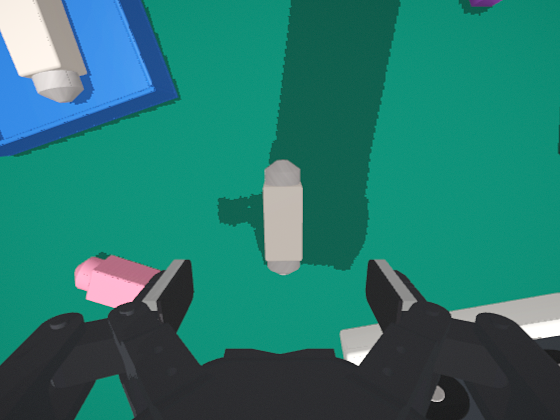

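>>> step_arm:
  targets:
    - [[0.0105,0.002,-0.045,0,0,0.02,0.085],[0,0,-0.045,0,0,0,0.085],[0,0,-0.025,0,0,0,0.085],[0,0,-0.015,0,0,0,0.085],[0,0,0,0,0,0,0.085]]

```text
time_s: 21.8
position: [0.6375, -0.21, 0.0803]
tcp_rot: [[-0.984, 0.178, -0.003], [0.178, 0.984, 0.001], [0.003, 0.001, -1.0]]
wrist_force: [0.2, 0.1, 0.8]
gripper_width: 0.0851
grasp_force: 0.0
```

>>> step_arm:
  targets:
    - [[0,0,0,0,0,0,0.0],[0,0,0,0,0,0,0.0],[0,0,0,0,0,0,0.0],[0,0,0,0,0,0,0.0],[0,0,0,0,0,0,0.0]]
  squeeze: 80

```text
time_s: 22.3
position: [0.6391, -0.2118, 0.0838]
tcp_rot: [[-0.984, 0.18, 0.003], [0.18, 0.984, -0.001], [-0.003, -0.0, -1.0]]
wrist_force: [-0.7, 0.0, 7.2]
gripper_width: 0.0324
grasp_force: 81.6
```

>>> step_arm:
  targets:
    - [[0,0,0.02,0,0,0,0.0],[0,0,0.03,0,0,0,0.0],[0,0,0.04,0,0,0,0.0],[0,0,0.016,0,0,0,0.0],[0,0,0,0,0,0,0.0]]

```text
time_s: 22.8
position: [0.6395, -0.2117, 0.1909]
tcp_rot: [[-0.984, 0.18, 0.005], [0.18, 0.984, -0.001], [-0.005, -0.0, -1.0]]
wrist_force: [0.6, 0.4, -2.6]
gripper_width: 0.0324
grasp_force: 80.4
```

```bash
python3 - <<'E'
from h import *
s=robot.sense(); R=s["tcp_rot"]; print(held("w12"),s["position"],np.degrees(np.arctan2(R[1,0],R[0,0])),s["gripper_width"],s["grasp_force"])
E
```

```text
166 [ 0.63945542 -0.21172313  0.19094386] 169.6295640742397 0.03236704178476373 80.37485003471375
```

>>> step_arm:
  targets:
    - [[-0.0086,0.0467,0,0,0,0.019,0.0],[-0.0086,0.0467,0,0,0,0.019,0.0],[-0.0086,0.0467,0,0,0,0.019,0.0],[-0.0086,0.0467,0,0,0,0.019,0.0],[-0.0086,0.0467,0,0,0,0.019,0.0]]

```text
time_s: 23.35
position: [0.5933, 0.024, 0.1855]
tcp_rot: [[-0.996, 0.085, -0.004], [0.085, 0.996, -0.0], [0.004, -0.0, -1.0]]
wrist_force: [1.0, 0.6, -2.1]
gripper_width: 0.0323
grasp_force: 80.3
```

>>> step_arm:
  targets:
    - [[-0.0086,0.0467,0,0,0,0.019,0.0],[-0.0086,0.0467,0,0,0,0.019,0.0],[-0.0086,0.0467,0,0,0,0.019,0.0],[-0.0086,0.0467,0,0,0,0.019,0.0],[-0.0085,0.0467,0,0,0,0.019,0.0]]

```text
time_s: 23.85
position: [0.5505, 0.257, 0.1854]
tcp_rot: [[-1.0, -0.01, -0.003], [-0.01, 1.0, -0.002], [0.003, -0.002, -1.0]]
wrist_force: [0.4, 0.5, -1.9]
gripper_width: 0.0326
grasp_force: 80.4
```

>>> step_arm:
  targets:
    - [[0,0,0,0,0,0,0.0],[0,0,-0.03,0,0,0,0.0],[0,0,-0.018,0,0,0,0.0],[0,0,0,0,0,0,0.0],[0,0,0,0,0,0,0.0]]

```text
time_s: 24.35
position: [0.5516, 0.2552, 0.1386]
tcp_rot: [[-1.0, -0.009, -0.003], [-0.009, 1.0, -0.001], [0.003, -0.001, -1.0]]
wrist_force: [0.4, 0.2, -1.1]
gripper_width: 0.0322
grasp_force: 80.5
```

```bash
python3 - <<'E'
from h import *
s=robot.sense(); print(s["position"],np.round(s["tcp_rot"],3).tolist(),s["gripper_width"],s["grasp_force"],s["wrist_force"],held("w13"))
E
```

```text
[0.55161971 0.25520085 0.13858124] [[-1.0, -0.009, -0.003], [-0.009, 1.0, -0.001], [0.003, -0.001, -1.0]] 0.032177556473628445 80.51801204681396 [ 0.41949034  0.15195998 -1.12412574] 116
```

View pics/w13.png

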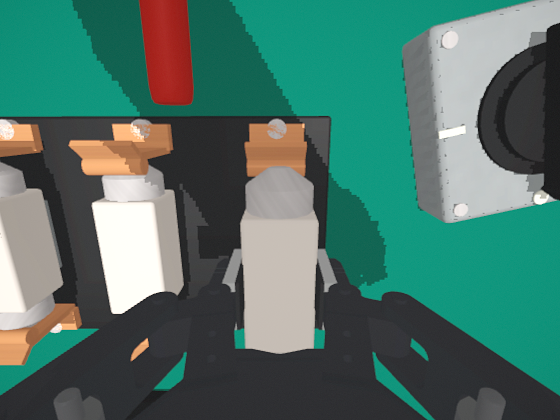

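>>> step_arm:
  targets:
    - [[0,0,-0.01,0,0,0,0.0],[0,0,-0.01,0,0,0,0.0],[0,0,-0.008,0,0,0,0.0],[0,0,-0.008,0,0,0,0.0],[0,0,0,0,0,0,0.0]]

```text
time_s: 24.9
position: [0.5521, 0.2561, 0.1055]
tcp_rot: [[-1.0, -0.009, -0.0], [-0.009, 1.0, 0.0], [0.0, 0.0, -1.0]]
wrist_force: [-7.5, -1.7, 18.7]
gripper_width: 0.0323
grasp_force: 83.9
```

>>> step_arm:
  targets:
    - [[0,0,-0.003,0,0,0,0.0],[0,0,0,0,0,0,0.0],[0,0,0,0,0,0,0.0]]

```text
time_s: 25.2
position: [0.5521, 0.2561, 0.1053]
tcp_rot: [[-1.0, -0.009, 0.001], [-0.009, 1.0, 0.001], [-0.001, 0.001, -1.0]]
wrist_force: [-14.7, -6.7, 43.4]
gripper_width: 0.0325
grasp_force: 87.2
```

>>> step_arm:
  targets:
    - [[0,0,0.003,0,0,0,0.0],[0,0,0,0,0,0,0.06],[0,0,0,0,0,0,0.085],[0,0,0.045,0,0,0,0.085],[0,0,0.045,0,0,0,0.085]]

```text
time_s: 25.7
position: [0.5515, 0.2552, 0.1927]
tcp_rot: [[-1.0, -0.009, -0.004], [-0.009, 1.0, -0.002], [0.004, -0.002, -1.0]]
wrist_force: [0.8, 0.7, -0.1]
gripper_width: 0.0846
grasp_force: 0.0
```

>>> step_arm:
  targets:
    - [[0,0,0.045,0,0,0,0.085],[-0.0204,0.0359,0,0,0,0.059,0.085],[-0.0204,0.0359,0,0,0,0.059,0.085],[-0.0204,0.0359,0,0,0,0.059,0.085],[-0.0204,0.0359,0,0,0,0.059,0.085]]

```text
time_s: 26.2
position: [0.47, 0.4005, 0.2383]
tcp_rot: [[-0.97, -0.244, -0.0], [-0.244, 0.97, -0.0], [0.0, -0.0, -1.0]]
wrist_force: [-0.5, -0.1, -0.4]
gripper_width: 0.085
grasp_force: 0.0
```

>>> step_arm:
  targets:
    - [[0,0,0,0,0,0,0.085],[0,0,0,0,0,0,0.085]]

```text
time_s: 26.4
position: [0.47, 0.4002, 0.238]
tcp_rot: [[-0.97, -0.245, -0.001], [-0.245, 0.97, -0.001], [0.001, -0.0, -1.0]]
wrist_force: [0.4, -1.3, -1.1]
gripper_width: 0.0851
grasp_force: 0.0
```

```bash
python3 - <<'E'
from h import *
im=robot.snapshot("wrist"); s=robot.sense()
print(s["position"],np.round(s["tcp_rot"],3).tolist(),s["joint_positions"])
t=cv2.resize(robot.snapshot("top")[150:290,90:340],(600,336)); sc=cv2.resize(robot.snapshot("scene")[200:320,260:400],(392,336))
w=cv2.resize(im[60:340],(480,240))
o=np.zeros((576,992,3),np.uint8); o[:336,:600]=t; o[:336,600:]=sc; o[336:,:480]=w
cv2.imwrite("pics/c14.png",cv2.resize(o,(800,464)))
print(*rects("new1","top",.045,5),rects("old1","top",.03,3),sep="\n")
E
```

```text
[0.4710289  0.39878846 0.2380796 ] [[-0.97, -0.242, -0.0], [-0.242, 0.97, -0.001], [0.001, -0.001, -1.0]] [-37.18055761  26.7778493  -10.4143338   96.19107893   5.57660064
  57.60075874  54.52286186]
(0.95, array([ 0.4522, -0.0328], dtype=float32), np.float32(20.1), 0.107, 0.034)
(0.89, array([ 0.6741, -0.363 ], dtype=float32), np.float32(55.2), 0.1077, 0.0476)
(0.88, array([0.5573, 0.0864], dtype=float32), np.float32(179.1), 0.1007, 0.0387)
(0.75, array([0.5579, 0.2575], dtype=float32), np.float32(179.9), 0.0957, 0.0412)
(0.7, array([0.555 , 0.1688], dtype=float32), np.float32(179.7), 0.0983, 0.0386)
[(0.94, array([ 0.4491, -0.3652], dtype=float32), np.float32(177.2), 0.1087, 0.0469)]
```

View pics/c14.png

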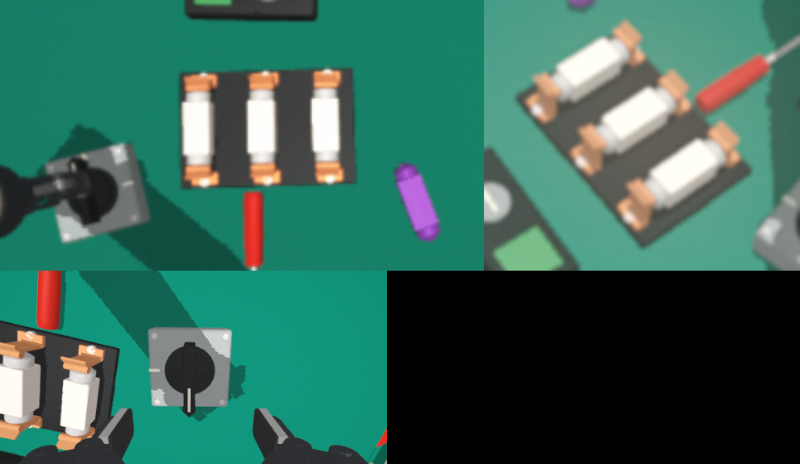

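>>> step_arm:
  targets:
    - [[0,0,-0.04,0,0,0,0.085],[0,0,-0.04,0,0,0,0.06],[0,0,-0.034,0,0,0,0.05],[0,0,0,0,0,0,0.0],[0,0,0,0,0,0,0.0]]
  squeeze: 60

```text
time_s: 27.25
position: [0.4707, 0.3994, 0.125]
tcp_rot: [[-0.97, -0.243, -0.001], [-0.243, 0.97, -0.0], [0.001, -0.0, -1.0]]
wrist_force: [0.2, 0.1, 1.0]
gripper_width: 0.0276
grasp_force: 0.0
```

>>> step_arm:
  targets:
    - [[0,0,0,0,0,0,0.0],[0,0,0,0,0,0,0.0],[0,0,0,0,0,0,0.0]]

```text
time_s: 27.55
position: [0.4721, 0.3964, 0.1263]
tcp_rot: [[-0.971, -0.24, 0.001], [-0.24, 0.971, -0.004], [-0.0, -0.004, -1.0]]
wrist_force: [0.6, -7.3, -2.6]
gripper_width: 0.013
grasp_force: 59.4
```

>>> step_arm:
  targets:
    - [[0,0,0,0,0,-0.13,0.0],[0,0,0,0,0,-0.13,0.0],[0,0,0,0,0,-0.13,0.0],[0,0,0,0,0,-0.13,0.0],[0,0,0,0,0,-0.13,0.0]]

```text
time_s: 28.05
position: [0.4721, 0.3962, 0.1263]
tcp_rot: [[-0.916, 0.401, 0.001], [0.401, 0.916, -0.003], [-0.002, -0.003, -1.0]]
wrist_force: [2.2, -8.6, -3.6]
gripper_width: 0.013
grasp_force: 59.2
```

>>> step_arm:
  targets:
    - [[0,0,0,0,0,-0.13,0.0],[0,0,0,0,0,-0.13,0.0],[0,0,0,0,0,-0.13,0.0],[0,0,0,0,0,-0.13,0.0],[0,0,0,0,0,-0.13,0.0]]

```text
time_s: 28.55
position: [0.472, 0.3961, 0.1263]
tcp_rot: [[-0.486, 0.874, 0.0], [0.874, 0.486, -0.003], [-0.003, -0.001, -1.0]]
wrist_force: [1.6, -9.3, -4.6]
gripper_width: 0.013
grasp_force: 59.3
```

>>> step_arm:
  targets:
    - [[0,0,0,0,0,-0.13,0.0],[0,0,0,0,0,-0.13,0.0],[0,0,0,0,0,0,0.0],[0,0,0,0,0,0,0.0]]

```text
time_s: 28.95
position: [0.472, 0.3961, 0.1263]
tcp_rot: [[-0.25, 0.968, 0.0], [0.968, 0.25, -0.003], [-0.003, -0.0, -1.0]]
wrist_force: [1.9, -9.3, -2.3]
gripper_width: 0.0126
grasp_force: 59.5
```

Now on; release, rise, check.

>>> step_arm:
  targets:
    - [[0,0,0,0,0,0,0.05],[0,0,0,0,0,0,0.06],[0,0,0.04,0,0,0,0.085],[0,0,0.045,0,0,0,0.085],[0,0,0.045,0,0,0,0.085]]

```text
time_s: 29.45
position: [0.4705, 0.4, 0.2577]
tcp_rot: [[-0.254, 0.967, 0.001], [0.967, 0.254, 0.002], [0.001, 0.001, -1.0]]
wrist_force: [0.1, 0.5, -0.2]
gripper_width: 0.0842
grasp_force: 0.0
```

>>> step_arm:
  targets:
    - [[0,0,0.03,0,0,0,0.085],[0,0,0,0,0,0,0.085],[0,0,0,0,0,0,0.085]]

```text
time_s: 29.75
position: [0.4707, 0.4001, 0.2867]
tcp_rot: [[-0.254, 0.967, 0.002], [0.967, 0.254, 0.003], [0.003, 0.003, -1.0]]
wrist_force: [1.2, -0.2, -0.2]
gripper_width: 0.0855
grasp_force: 0.0
```

```bash
python3 - <<'E'
from h import *
im=robot.snapshot("wrist"); cv2.imwrite("pics/c15.png",np.hstack([im[100:320,180:460],cv2.resize(robot.snapshot("scene")[200:320,260:400],(257,220))]))
c=cam("wrist"); print(robot.sense()["time_s"],rects("new1","top",.045,5),rects("old1","top",.03,3))
E
```

```text
29.85 [(0.85, array([0.5541, 0.2562], dtype=float32), np.float32(179.9), 0.0983, 0.0386), (0.8, array([0.5563, 0.17  ], dtype=float32), np.float32(179.7), 0.0958, 0.0361), (0.69, array([0.5547, 0.0864], dtype=float32), np.float32(179.1), 0.0955, 0.0335), (0.6, array([ 0.6749, -0.3641], dtype=float32), np.float32(60.2), 0.1089, 0.0443)] [(0.95, array([ 0.4478, -0.3653], dtype=float32), np.float32(177.1), 0.1061, 0.0418)]
```

View pics/c15.png

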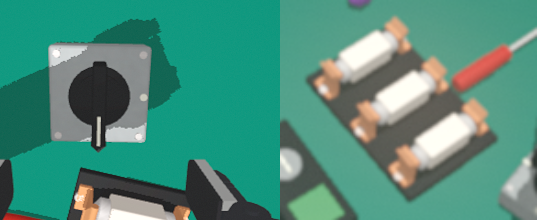

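The handle points at the short mark, so the isolator is on. All three new fuses are seated and the blown one is in the bin.

```bash
python3 -c "from cell import robot; print(robot.sign_off())"
```

```text
the job is handed in; nothing more can be done
None
```

The job is handed in: one blown fuse was present and is in the blue bin, all three new fuses were pressed home in the clips, and the isolator, off throughout the fuse work, is back on; the sign-off call returned no verdict.

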